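Find the high spot of an eccentric shaft on bench centres

ROBOT

A 7-joint arm with a two-finger parallel gripper is mounted at the origin on the work surface. World frame = base frame: x ahead of the robot, y to its left, z up, the work surface at z = 0. Lengths are in mm, angles in rad, forces in N, time in s.
With the tool pointing down it reaches from about 400 to 850 mm from the base axis. Payload 4.5 kg.
Tool frame: the origin (TCP) lies between the finger pads; the fingertips stand 25 mm ahead of it and the grasp point (between the pads) lies 6 mm ahead of it (manip.tip_extent is the distance from the TCP to the fingertips, in mm); z points along the fingers, y is the line along which they close (so a half turn about z gives the same grasp; the last joint's range is limited). The gripper opens to 85 mm and grips with 20 to 120 N. Pads are 22 mm wide; open, the fingers measure 114 mm over their backs; the gripper's body (76 mm by 85 mm) begins 54 mm behind the grasp point. The pads swing forward as they close: fully open they stand 13 mm farther back than shut.
Start: joints at [1.301, 0.689, -0.195, 1.565, 0.157, 0.902, -0.215], TCP at [186.996, -596.393, 256.317] pointing down, gripper open.
Joint ranges: [-3.01, 3.01], [-0.46, 2.08], [-1.47, 1.51], [0.13, 2.56], [-1, 4.14], [0.04, 2.09], [-2.66, 2.66]. Speed limits (rad/s): [2.57, 2.57, 3.14, 3.14, 3.14, 3.14, 3.14].

INTERFACE

Orientations are given as a rotation vector (axis times angle).
In Python, from plant import manip, viewer gives the robot as it stands. Calls block until the motion is done:
- manip.movep(position, orientation): joint-space move of the TCP to a pose.
- manip.move_linear(position, frame=None, max_speed=150, contact_N=None): straight line of the TCP; frame=None keeps the orientation; max_speed is the mean speed in mm/s. With contact_N (N) it stops when the force on the tool has changed by that much, and returns True; else False.
- manip.move_joints(angles): joint-space move.
- manip.release() and manip.clamp(squeeze=None): open the fingers fully, or close them until they stop; squeeze is the grip in N (None keeps the last).
- manip.sleep(seconds).
- manip.solve_ik(position, orientation): joint angles nearest the present ones, or None.
- viewer.read_camera(name): name is "side" or "top" or "wrist"; returns the picture (480x640x3 uint8, blue, green, red); there is no depth.
- viewer.camera_params(name): a dict with "fovy" (degrees; the focal length in pixels is half the picture's height over the tangent of half this angle, whatever the lens; pixels are square), "cx", "cy" (the principal point, pixels), "world_to_cam" (4x4, takes a point from world to camera coordinates); the wrist camera has in their place "mount" (4x4, takes a point from camera to tool coordinates, whose origin is the TCP and whose axes are the flange's). Camera axes: x right, y down, z forward; pixel columns grow to the right and rows downward; lengths in mm; the calibration is good to about 2 mm. A picture is of the moment at which its call begins: read the wrist's pose just before it. camera_params takes no time and is no camera call.
A pose or a line that the arm cannot do raises manip.MotionError and nothing moves.
- manip.finish_job(): hands the job in; it is judged then, once.
Trained networks look in the newest picture that a camera, given by its name, has taken for a name from the list of things; names that differ only in an ending like _2 or _b are one class to them, and where a whole thing is asked for, a point or a joint stands for the part that bears it (a point fixed in the world has none). Each returns a list of dicts, best first, with "conf" (0 to 1); they miss things now and then, are a little off and sometimes report something else, mostly with a low value. They report only what shows in the picture. A call takes as long as a camera call.
- viewer.search_frame(name, camera): "at" ([row, column] in pixels, amid what is visible of it).
- viewer.spot_point(name, camera): "at" ([row, column] in pixels: a listed point, or the origin of a listed thing).
Readings, each from a call of its own:
- manip.read_clock(): time.
- manip.read_joint_positions(): joint angles.
- manip.read_joint_velocities(): joint speeds.
- manip.read_effort(): joint torques, N m.
- manip.read_tool_pos(): TCP position.
- manip.read_tool_rot(): TCP orientation.
- manip.read_force(): force on the tool from outside, world axes, zero at the start.
- manip.read_wrist_torque(): the same for the moment, N m.
- manip.read_width(): opening from 0.0 (shut) to 1.0 (fully open).
- manip.read_grasp_force(): force on a finger pad.
Only numpy, scipy, OpenCV 4.12 (cv2) and the standard library are available. Lean on these libraries where they do the work, as an engineer would, in place of code of your own. Each camera call takes 0.05 s, during which the arm holds its last target. There are 200 camera calls.

TASK

Push the dial indicator's slide by its black knob fully home against its stop, so that the plunger bears on the brass eccentric. Then turn the shaft with the crank, watching the plunger: bring it through its lowest reading and then round to its highest, and leave the shaft standing still at the high spot, with your hand off everything. Touch only the slide's knob and the crank, never the indicator itself, and leave the other things on the bench where they are.

Things in the scene. Friction and masses are not known exactly. Their poses are not given: they have to be found in the camera images.
- station: Bench centre, fixed: green T-shaped bed (x -50..50, y -160..160 mm; indicator's way x 47..182, y -53..97 mm), top 35 mm high; head- and tailstock 134 mm high (lever on tailstock 154). They hold a level steel shaft, axis 110 mm up, with a brass eccentric (64 mm dia, 24 wide, 6 off centre). Origin: on table under the eccentric. y: along shaft, crank end to tailstock; x: shaft to indicator; z up.
- crank_axis (a point): Point on the shaft's axis in the plane of the middle of the crank's handle: 205 mm from the station's origin along -y, 110 mm up. Fixed to the station, same axes.
- crank_grip (a point): Middle of the crank's black handle: a freely spinning sleeve, 20 mm diameter, 68 mm long, parallel to the shaft (station y), 40 mm from its axis. It goes round in a vertical circle about crank_axis in the station's x-z plane. The crank's arm lies 37 mm from this point towards the headstock, whose face is 58 mm away. The point's axes spin with the sleeve: use its position only.
- crank (a joint): Crank angle (rad), no stops, turns either way. At 0 the handle is straight up; it grows as the handle goes from up to the station's +x: handle at 40 mm x (sin, cos) along station x and z. Friction 0.1 N m (2.5 N at the handle); stays where left. The shaft turns with it, clamped in the drive dog at a different angle each time: the crank's angle does not tell where the eccentric stands.
- slide (a joint): Travel of the indicator's slide (m): 0 when home against its stop, grows as it is drawn back along the station's +x, up to 0.048. Starts drawn back 20 to 40 mm, where the plunger does not touch the eccentric. Friction about 5 N, and it stays where it is left.
- slide_knob (a point): Grip point of the slide's upright black knob, 22 mm diameter, its top 102 mm above the table; this point is on its axis, 14 mm below its top. With the slide home it lies at x 91, y 65 mm in the station's frame. Beside it, 26 mm from the knob's side towards the station's -y, is the dial.
- indicator: Dial indicator carried by the slide, lying level, white face up: 56 mm diameter, 24 mm thick. Origin: centre of the dial, 110 mm above the table. Not to be touched. The red needle shows the plunger's travel, clockwise seen from above, 0.3 rad for each mm; with the plunger out it points to the shaft (the station's -x).
- plunger (a joint): Travel of the indicator's plunger (m), pushed in against a light spring (1 to 2 N): 0 fully out, grows as the eccentric pushes it in along the station's +x. With the slide home it swings by about 12 mm, once up and down in each turn, nearly as a cosine of the shaft's angle: about 1.5 mm at the lowest, about 13.5 mm at the highest.
- plunger_tip (a point): Front of the plunger's 8 mm ball, which rides on the eccentric at the height of the shaft's axis. With the slide home it lies, in the station's frame, at x about 26 mm at the low spot and 38 mm at the high spot.
- collet_a: Brass collet with a black cap standing on the bench in front of the station, 32 mm diameter, 59 mm high. Bystander.
- collet_b: Larger brass collet standing at the right, 37 mm diameter, 68 mm high. Bystander.
- plug_gauge: Black plug gauge standing on the bench in front of the station, 22 mm diameter, 60 mm high. Bystander.
- ring_gauge: Steel ring gauge lying flat on the bench in the corner of the T-shaped bed, 64 mm diameter, 22 mm high. Bystander.
- micrometer: Micrometer lying on the bench at the right, 150 x 55 mm. Bystander.
- spanner: Steel spanner lying on the bench at the right, 160 mm long. Bystander.
- oiler: Plastic oil bottle with a red cap standing at the left, 48 mm diameter, 120 mm high. Bystander.

How it is judged (in metres and radians):
On the way, in this order (a step that is already met when the one before it is completed fails the run):
1. the slide is home against its stop (within 2 mm) (value of joint slide below 0.002 m), for 0.2 s.
2. with the slide home, the shaft is turned through the low spot (plunger tip within 0.5 mm of its lowest) (value of joint slide below 0.002 m and x of plunger_tip in the frame of station below 0.0265 m and (velocity of joint crank above 0.05 rad/s or velocity of joint crank below -0.05 rad/s)).
At the end, for the whole second after the job is handed in: The slide is home within 2 mm, the plunger's tip stands within 0.5 mm of its highest (which is 38 mm from the shaft's axis), pushed there by the eccentric, and the crank is at rest and released (value of joint slide below 0.002 m and x of plunger_tip in the frame of station above 0.0375 m and velocity of joint crank between -0.03 and 0.03 rad/s); the robot touches nothing.
It fails at once if the robot touches the indicator or its plunger (contact force between any of the fingers, the arm and indicator above 1 N).
It fails at once if a bystander is moved by more than 20 mm (distance of any of collet_a, collet_b, plug_gauge, ring_gauge, micrometer, spanner, oiler from where it was at the start of the episode above 0.02 m).
It also fails if it takes over 72 s, if anything falls off the work surface, if the arm or the gripper's body presses on something with over 40 N, if the wrist force passes 120 N, or if a joint passes its speed limit or range.

## Working session

There is one attempt and no reset: what is moved stays moved. The work goes in short steps, each a Python script; the robot and the scene stay as the last script left them, time stands still between calls to the robot, and variables do not carry over. Pictures are saved under pics/ and viewed, at most 10 in all, crops included, and the job is handed in when it is done.

```bash
ls; mkdir -p pics
python3 - <<'E'
from plant import manip, viewer
import cv2
for c in ["top","side"]:
    im=viewer.read_camera(c); cv2.imwrite(f"pics/{c}0.png",im)
    p=viewer.camera_params(c); print(c,p)
    for n in ["station","slide_knob","crank_grip","indicator","plunger_tip"]:
        print(n,[(r["at"],round(r["conf"],2)) for r in viewer.spot_point(n,c)[:2]])
print(manip.read_clock(), manip.read_tool_rot(), viewer.camera_params("wrist"))
E
```

```text
pics
top {'fovy': 56.60564656903873, 'cx': 315.9872916229998, 'cy': 227.73255104869693, 'world_to_cam': array([[-2.76536259e-02, -9.99428682e-01,  1.94315737e-02,
        -3.55520044e+01],
       [-9.92235497e-01,  2.50861436e-02, -1.21817091e-01,
         5.28681180e+02],
       [ 1.21260031e-01, -2.26493814e-02, -9.92362338e-01,
         1.00197445e+03],
       [ 0.00000000e+00,  0.00000000e+00,  0.00000000e+00,
         1.00000000e+00]])}
station [([241.6, 258.8], 0.76), ([301.8, 156.7], 0.34)]
slide_knob [([193.7, 220.7], 0.63), ([244.6, 461.0], 0.57)]
crank_grip [([188.8, 248.4], 0.71), ([210.3, 340.1], 0.65)]
indicator [([188.8, 248.5], 0.91), ([303.5, 155.2], 0.35)]
plunger_tip [([222.7, 252.2], 0.51)]
side {'fovy': 53.85876390209222, 'cx': 318.543512098558, 'cy': 243.53038083480038, 'world_to_cam': array([[-8.28049735e-01, -5.60298785e-01, -1.99726699e-02,
         3.93326938e+02],
       [-3.35701717e-01,  5.24026417e-01, -7.82751986e-01,
         2.99068101e+02],
       [ 4.49041193e-01, -6.41452715e-01, -6.22013200e-01,
         8.02306119e+02],
       [ 0.00000000e+00,  0.00000000e+00,  0.00000000e+00,
         1.00000000e+00]])}
station [([328.9, 289.3], 0.58), ([384.6, 306.7], 0.28)]
slide_knob [([300.0, 221.5], 0.56)]
crank_grip [([232.4, 312.8], 0.67)]
indicator [([273.8, 236.3], 0.8)]
plunger_tip [([284.0, 262.6], 0.46)]
0.6 [3.10534628e+00 4.75316202e-01 5.59402044e-05] {'fovy': 66.2971794495024, 'cx': 314.5455086189061, 'cy': 239.60382313551074, 'mount': array([[ 9.00681112e-04, -9.48852287e-01, -3.15719062e-01,
         8.05429799e+01],
       [ 9.99999287e-01,  6.07051649e-04,  1.02837669e-03,
        -2.21332992e-01],
       [-7.84119800e-04, -3.15719763e-01,  9.48852157e-01,
        -1.16936130e+02],
       [ 0.00000000e+00,  0.00000000e+00,  0.00000000e+00,
         1.00000000e+00]])}
```

View pics/top0.png

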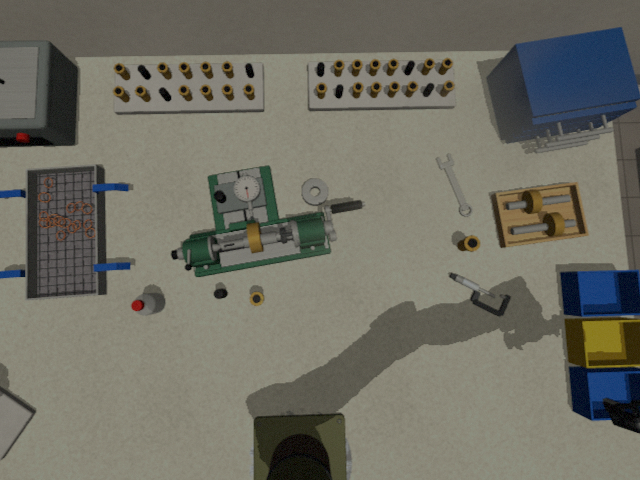

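View pics/side0.png

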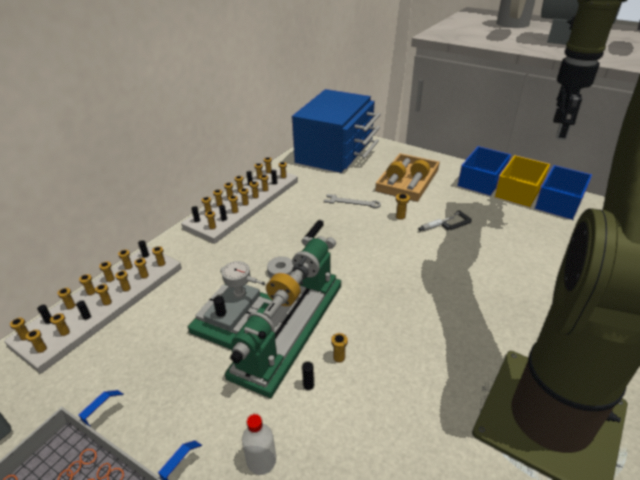

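```bash
cat > h.py <<'E'
from plant import manip, viewer
import numpy as np, cv2
from scipy.spatial.transform import Rotation as R
def cam(name):
    p=viewer.camera_params(name)
    if name=="wrist":
        T=np.eye(4); T[:3,:3]=R.from_rotvec(manip.read_tool_rot()).as_matrix(); T[:3,3]=manip.read_tool_pos()
        W=np.linalg.inv(T@p["mount"])
    else: W=p["world_to_cam"]
    return 240/np.tan(np.radians(p["fovy"])/2),p["cx"],p["cy"],W
def back(C,at,z):
    f,cx,cy,W=C; M=np.linalg.inv(W)
    d=M[:3,:3]@np.array([(at[1]-cx)/f,(at[0]-cy)/f,1]); o=M[:3,3]
    return o+d*(z-o[2])/d[2]
def proj(C,P):
    f,cx,cy,W=C; q=W[:3,:3]@np.asarray(P)+W[:3,3]
    return np.array([cy+f*q[1]/q[2],cx+f*q[0]/q[2]])
def down(yaw): # tool z down, tool y along (cos yaw, sin yaw)
    y=np.array([np.cos(yaw),np.sin(yaw),0]); z=np.array([0,0,-1.])
    return R.from_matrix(np.c_[np.cross(y,z),y,z]).as_rotvec()
E
python3 - <<'E'
from h import *
C=cam("top")
for n,at,z in [("st",(241.6,258.8),0),("knob",(193.7,220.7),88),("dial",(188.8,248.4),110),("handle",(207,347),110),("tail",(252,180),110),("ecc",(237,254),125)]: print(n,back(C,at,z))
a=back(C,(207,347),110);b=back(C,(252,180),110); d=b-a; yaw=np.arctan2(-d[0],d[1]); print("yaw",yaw)
o=back(C,(237,254),125)
for y in (yaw,yaw+np.pi):
    Rm=R.from_rotvec(down(y)).as_matrix()
    # centre camera's axis on station centre (50,0)
    t=o+np.array([50*np.cos(yaw),50*np.sin(yaw),0]); t[2]=100
    m=viewer.camera_params("wrist")["mount"]; ax=Rm@m[:3,2]; 
    cpos=t-ax*(380/-ax[2])  
    tcp=cpos-Rm@m[:3,3]
    q=manip.solve_ik(tcp,down(y)); print(tcp,q)
E
```

```text
st [501.74413662  86.74660095   0.        ]
knob [601.78694553 159.99005196  88.        ]
dial [606.63065631  96.08672355 110.        ]
handle [ 561.55315879 -116.05833411  110.        ]
tail [473.58358114 241.89902997 110.        ]
ecc [499.95034805  83.37615745 125.        ]
yaw 0.24097877831398418
[537.36701314 139.8345566  363.06386994] [ 0.13014368  0.56576243 -0.79614137  1.61022465  0.43300888  1.15059758
 -0.52698274]
[559.64416811  50.783082   363.06386994] [-0.78070174  0.80999414  1.30645717  1.64469911 -0.80395482  1.3288139
 -2.2408523 ]
```

Run:
```python
from h import *
manip.movep([537,140,363],down(0.24))
C=cam("wrist"); im=viewer.read_camera("wrist"); cv2.imwrite("pics/w0.png",im)
for n,z in [("station",0),("slide_knob",88),("crank_grip",110),("indicator",110),("plunger_tip",110)]:
    for r in viewer.spot_point(n,"wrist")[:2]: print(n,r["at"],round(r["conf"],2),back(C,r["at"],z).round(1))
print(manip.read_clock(),manip.read_tool_pos())
```

```text
station [214.4, 270.8] 0.59 [489.8  82.7   0. ]
station [183.5, 370.8] 0.38 [608.7 154.6   0. ]
slide_knob [188.5, 373.2] 0.88 [596.  161.7  88. ]
crank_grip [394.0, 287.5] 0.57 [ 561.9 -105.5  110. ]
indicator [246.3, 367.4] 0.8 [603.3 103.7 110. ]
indicator [318.1, 333.4] 0.29 [590.   10.9 110. ]
plunger_tip [247.3, 307.2] 0.55 [541.2  87.4 110. ]
3.7917 [537.07999172 139.75572289 362.94554846]
```

View pics/w0.png

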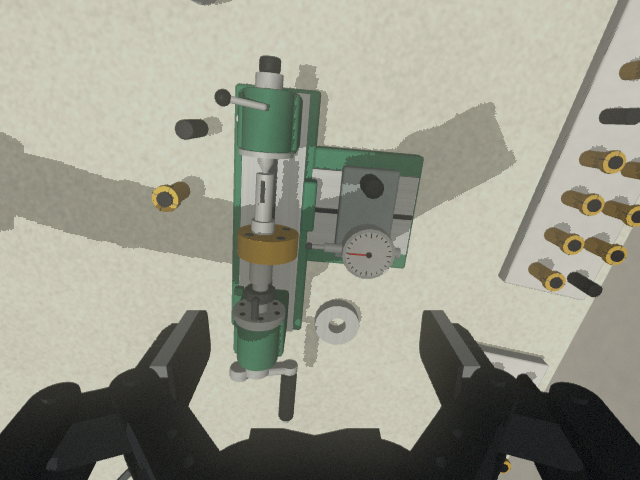

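```bash
cat > fit.py <<'E'
from h import *
from scipy.optimize import least_squares
C=cam("wrist")
def pts(p):
    x,y,a,s,dx,th=p; c,n=np.cos(a),np.sin(a)
    L=[(182,97,35),(182,-53,35),(-50,160,35),(50,160,35),(91+s,65,102),(dx,0,122),(40*np.sin(th),-205,110+40*np.cos(th)),(0,0,142)]
    return [np.array([x+c*u-n*v,y+n*u+c*v,z]) for u,v,z in L]
obs=np.array([(155,423),(268,406),(87,236),(91,320),(187,372),(255,368),(394.5,287.5),(236,268)])
f=lambda p:(np.array([proj(C,q) for q in pts(p)])-obs).ravel()
r=least_squares(f,[500,85,.2,30,120,1.5],loss="soft_l1",f_scale=3)
print(r.x.round(3)); print(f(r.x).reshape(-1,2).round(1))
E
python3 fit.py
```

```text
[4.93802e+02 8.31150e+01 1.62000e-01 1.86750e+01 1.11031e+02 1.82500e+00]
[[ 0.7  4.5]
 [ 3.8  1.5]
 [-5.4 -4.2]
 [-1.8  1.1]
 [ 1.  -0.1]
 [-1.5  0.1]
 [-0.3  1.5]
 [16.5 -9.5]]
```

```bash
cat >> h.py <<'E'
O=np.array([493.8,83.1,0]); YAW=0.162
RS=R.from_euler("z",YAW)
def S(x,y,z): return O+RS.apply([x,y,z])
E
python3 - <<'E'
from h import *
rot=down(YAW)
manip.clamp(30)
manip.movep(S(160,65,200),rot)
manip.move_linear(S(160,65,106),max_speed=150)
hit=manip.move_linear(S(104,65,106),max_speed=35,contact_N=14)
p=manip.read_tool_pos(); print(hit,RS.inv().apply(p-O),manip.read_force(),manip.read_clock())
manip.move_linear(S(150,65,106),max_speed=150)
manip.move_linear(S(150,65,220),max_speed=200)
# close look over crank
m=viewer.camera_params("wrist")["mount"]; Rm=R.from_rotvec(rot).as_matrix()
ax=Rm@m[:3,2]; t=S(0,-190,110); tcp=t-ax*(330/-ax[2])-Rm@m[:3,3]
manip.release()
manip.movep(tcp,rot)
C=cam("wrist"); cv2.imwrite("pics/w1.png",viewer.read_camera("wrist"))
for n in ("crank_grip","indicator","slide_knob","crank","station"):
    for r in viewer.spot_point(n,"wrist")[:1]: print(n,r["at"],round(r["conf"],2))
print(manip.read_tool_pos().tolist(),manip.read_clock())
print("axis pred px",proj(C,S(0,-205,110)),proj(C,S(0,-160,110)),"knob home",proj(C,S(91,65,102)))
cv2.imwrite("pics/t1.png",cv2.resize(viewer.read_camera("top")[150:280,170:370],(800,520),interpolation=cv2.INTER_CUBIC))
E
```

```text
True [115.66064832  65.22657648 106.25629619] [1.09020342 0.08990458 1.55440332] 7.3833
crank_grip [249.9, 351.3] 0.62Traceback (most recent call last):
  File "<stdin>", line 17, in <module>
ValueError: it knows: collet, crank_axis, crank_grip, indicator, micrometer, oiler, plug_gauge, plunger_tip, ring_gauge, slide_knob, spanner, station
```

View pics/w1.png

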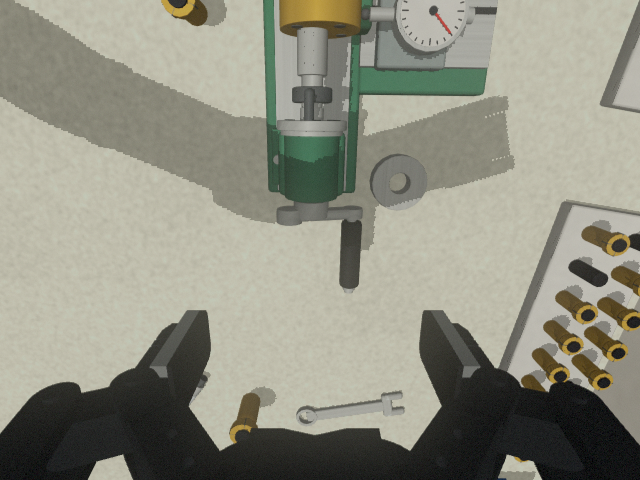

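Run:
```python
from h import *
from scipy.optimize import least_squares
C=cam("wrist")
Cs=cam("side"); Ct=cam("top")
im=viewer.read_camera("side")
r=viewer.spot_point("crank_grip","side"); print(r[:2])
o=[(C,(252,350.5)),(Cs,r[0]["at"])]
s=least_squares(lambda P:np.concatenate([proj(c,P)-a for c,a in o]),S(38,-205,105))
print("handle world",s.x,"station",RS.inv().apply(s.x-O),s.fun.round(1))
im=viewer.read_camera("top"); cv2.imwrite("pics/t1.png",cv2.resize(im[150:280,170:370],(800,520),interpolation=cv2.INTER_CUBIC))
print("pred px in wrist: axis",proj(C,S(0,-205,110)),"headface top",proj(C,S(0,-147,134)),"dog end",proj(C,S(0,-60,110)),"knob",proj(C,S(91,65,102)))
for th in (1.2,1.57,1.8): print(th,proj(C,S(40*np.sin(th),-205,110+40*np.cos(th))),proj(Cs,S(40*np.sin(th),-205,110+40*np.cos(th))))
print("shaft at ecc front",proj(C,S(0,-12,110)), "bed corner",proj(C,S(182,-53,35)),proj(C,S(50,-160,35)),proj(C,S(-50,-160,35)))
print(manip.read_clock())
```

```text
[{'at': [231.2, 314.2], 'conf': 0.67}, {'at': [306.2, 231.5], 'conf': 0.34}]
handle world [ 562.17601126 -112.84504312  100.67891557] station [  35.87630701 -204.40799749  100.67891557] [ 0.1 -0.2  0.1 -0.5]
pred px in wrist: axis [255.9752967  313.80890427] headface top [202.18006872 313.92833129] dog end [ 93.70350855 314.22489719] knob [-84.56863387 436.21707228]
1.2 [261.71069673 354.19453403] [222.4287299  312.93584271]
1.57 [256.10023613 355.47868183] [227.37060838 312.017828  ]
1.8 [252.7737639  353.43202569] [230.73012675 312.55198532]
shaft at ecc front [ 28.76457016 314.39137183] bed corner [ 91.40158376 492.09759214] [194.28632463 358.85353842] [194.0237834  269.15517939]
10.7333
```

View pics/t1.png

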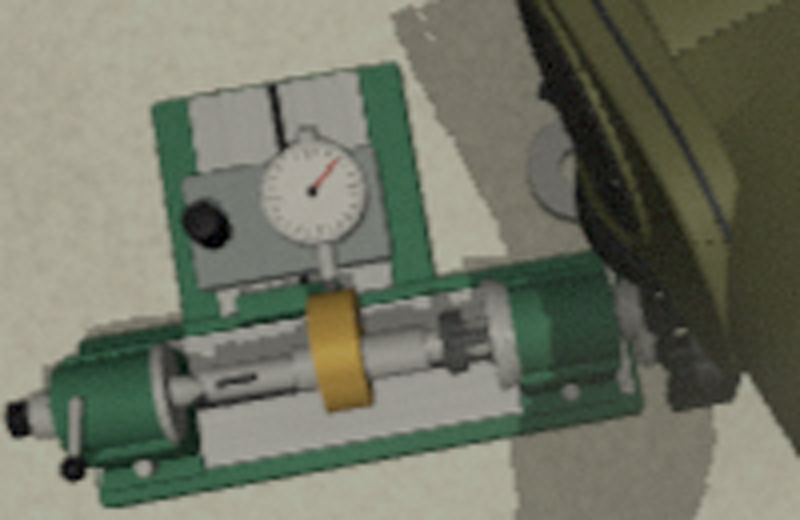

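```bash
sed -i 's/^O=.*/O=np.array([492.3,82.9,0])/' h.py
cat >> h.py <<'E'
YG=-217
def grip(th): return S(40*np.sin(th),YG,110+40*np.cos(th)+6)
def turn(a,b,v=90):
    n=max(1,int(np.ceil(abs(b-a)/0.25)))
    for t in np.linspace(a,b,n+1)[1:]: manip.move_linear(grip(t),max_speed=v)
def needle(tag=None):
    """plunger travel (mm) from the red needle in the top picture"""
    C=cam("top"); im=viewer.read_camera("top")
    c=proj(C,S(111-18.7,0,122)); r0,c0=(c-22).astype(int)
    k=8; cr=cv2.resize(im[r0:r0+44,c0:c0+44],None,fx=k,fy=k,interpolation=cv2.INTER_CUBIC).astype(float)
    b,g,r=cv2.split(cr); w=np.clip(r-np.maximum(b,g)-25,0,None)
    g_=cr.min(2); ys,xs=np.nonzero(g_>0.75*g_.max()) ; fc=np.array([(ys.min()+ys.max())/2,(xs.min()+xs.max())/2])
    Y,X=np.mgrid[:cr.shape[0],:cr.shape[1]]
    m=(np.hypot(Y-fc[0],X-fc[1])<14*k); w=w*m
    nd=np.array([(w*Y).sum(),(w*X).sum()])/w.sum()
    at=nd/k+[r0,c0]; ct=fc/k+[r0,c0]
    v=RS.inv().apply(back(C,at,122)-back(C,ct,122))
    ang=np.arctan2(v[1],-v[0])   # clockwise from -x seen from above: -x -> +y
    if tag: cv2.imwrite(f"pics/{tag}.png",cr.clip(0,255).astype(np.uint8))
    return (ang%(2*np.pi))/0.3, ct.round(1), at.round(1), w.sum()
E
python3 - <<'E'
from h import *
print(needle("n0"))
rot=down(YAW); q=None
for t in (1.82,0,-1.5): print(manip.solve_ik(grip(t),rot))
p=grip(1.82); manip.movep(p+[0,0,80],rot); manip.move_linear(p,max_speed=100)
manip.clamp(40)
print("w",manip.read_width(),RS.inv().apply(manip.read_tool_pos()-O),manip.read_force())
cv2.imwrite("pics/w2.png",viewer.read_camera("wrist"))
print(needle(),manip.read_clock())
E
```

```text
Traceback (most recent call last):
  File "h.py", line 22, in <module>
    RS=R.from_euler("z",YAW)
                        ^^^
NameError: name 'YAW' is not defined
```

```bash
sed -i 's/^O=.*/O=np.array([492.3,82.9,0]); YAW=0.162/' h.py
python3 - <<'E'
from h import *
print(needle("n0"))
rot=down(YAW)
for t in (1.82,0,-1.5): print(manip.solve_ik(grip(t),rot))
p=grip(1.82); manip.movep(p+[0,0,80],rot); manip.move_linear(p,max_speed=100)
manip.clamp(40)
print("w",manip.read_width(),RS.inv().apply(manip.read_tool_pos()-O),manip.read_force())
cv2.imwrite("pics/w2.png",viewer.read_camera("wrist"))
print(needle(),manip.read_clock())
E
```

```text
(np.float64(13.997958557025076), array([197.9, 245.8]), array([193.3, 251.5]), np.float64(12139.0))
[ 0.47080976  0.90394702 -0.59006705  1.80838007  0.77380464  0.67591904
 -0.41116354]
[ 0.53008315  0.79786426 -0.63434426  1.89042065  0.72207827  0.69696734
 -0.3765009 ]
[ 0.50823964  0.81319224 -0.53843376  2.02097326  0.82039348  0.53441279
 -0.46463146]
w 0.21902379788497553 [  37.72057979 -217.14073904  105.92594113] [-2.93923414 -0.46637316  1.59617752]
(np.float64(14.01690895977385), array([197.9, 245.7]), array([193.3, 251.5]), np.float64(11211.0)) 13.1083
```

View pics/w2.png

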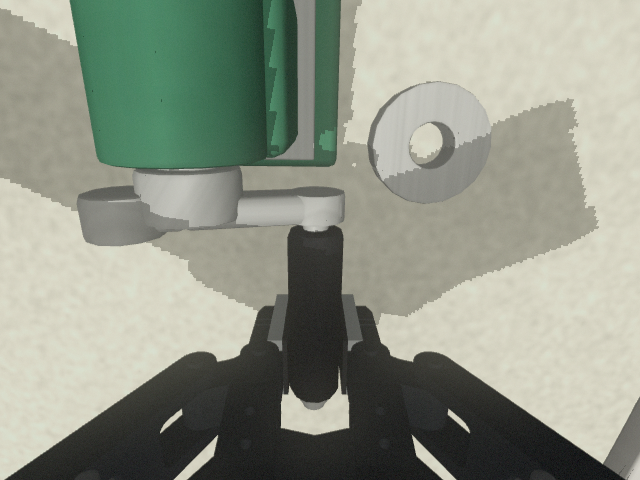

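View pics/n0.png

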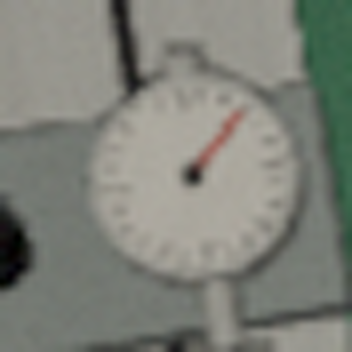

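```bash
sed -i 's/^    g_=cr.min.*/    fc=np.array([175.,193.])/' h.py
python3 - <<'E'
from h import *
import json
D=[(1.82,needle()[0])]; a=1.82
for b in (1.3,0.8,0.3,-0.2,-0.7,-1.2,-1.6,-2.0):
    turn(a,b); a=b; D.append((b,needle()[0])); print(b,round(D[-1][1],2),manip.read_force().round(1),RS.inv().apply(manip.read_tool_pos()-grip(b)).round(1),round(manip.read_width(),3))
json.dump(D,open("D.json","w")); print(D[0])
from scipy.optimize import curve_fit
D=np.array(D); f=lambda t,m,A,ph:m+A*np.cos(t-ph)
p,c=curve_fit(f,D[:,0],D[:,1],[7.5,6,1.8]); print(p,(f(D[:,0],*p)-D[:,1]).round(2),manip.read_clock())
E
```

```text
1.3 11.84 [-6.4 -0.4  0. ] [-1.5 -0.1  0.7] 0.216
0.8 9.25 [-7.1 -0.  -2.8] [-2.5 -0.   0.8] 0.218
0.3 6.33 [-5.3 -0.  -9.7] [-3.   0.2  0.1] 0.221
-0.2 4.17 [  0.9   1.6 -19.1] [0.6 0.3 0. ] 0.218
-0.7 2.29 [-0.3  2.3  1.5] [1.3 0.5 1.3] 0.216
-1.2 1.35 [-3.7  4.1 -3.1] [-1.   0.6 -0.4] 0.223
-1.6 1.62 [-2.4  5.5 -3.6] [-1.1  0.6 -0.5] 0.217
-2.0 2.73 [-2.5  4.5 -5.7] [-1.1  0.5 -0.7] 0.222
(1.82, np.float64(13.1331477764179))
[7.07428905 5.82524259 1.93502529] [-0.27 -0.08  0.28  0.37 -0.22 -0.3  -0.11  0.07  0.26] 17.8917
```

Run:
```python
from h import *
a=-2.0; D=[]
for b in (0.3,1.0,1.4,1.85,2.3,2.7):
    turn(a,b); a=b; D.append((b,needle()[0])); print(b,round(D[-1][1],2),manip.read_force().round(1),RS.inv().apply(manip.read_tool_pos()-grip(b)).round(1))
D=np.array(D)[1:]
from scipy.optimize import curve_fit
p,_=curve_fit(lambda t,m,ph:m+6*np.cos(t-ph),D[:,0],D[:,1],[7.5,1.85]); print(p,manip.read_clock())
```

```text
0.3 6.69 [-1.5  4.7 -9.7] [-1.2  0.1 -0.5]
1.0 10.67 [-2.5  3.1 -6. ] [-1.3 -0.1 -0.2]
1.4 12.33 [-3.5  3.9 -4.7] [-1.2 -0.2 -0. ]
1.85 13.14 [-4.   3.4 -4.7] [-0.9 -0.2  0.2]
2.3 12.7 [-3.3  4.  -2.8] [-0.3 -0.1  0.4]
2.7 11.35 [-0.7  4.7  0.5] [ 1.1 -0.   0.5]
[7.10620658 1.92482759] 23.4417
```

Both fits put the high spot at about 1.92. I'll go back there, release, retreat and check the needle.

Run:
```python
from h import *
turn(2.7,1.9); print(needle()[0])
manip.sleep(0.3); manip.release()
p=manip.read_tool_pos(); manip.move_linear(p+[0,0,120],max_speed=120); manip.sleep(0.3)
print(needle("n1")[0],manip.read_clock(),manip.read_force())
C=cam("wrist"); 
cv2.imwrite("pics/w3.png",viewer.read_camera("wrist"))
```

```text
13.143349374022984
13.147272938137167 26.95 [-0.02221738 -0.0725411   0.85307564]
```

View pics/w3.png

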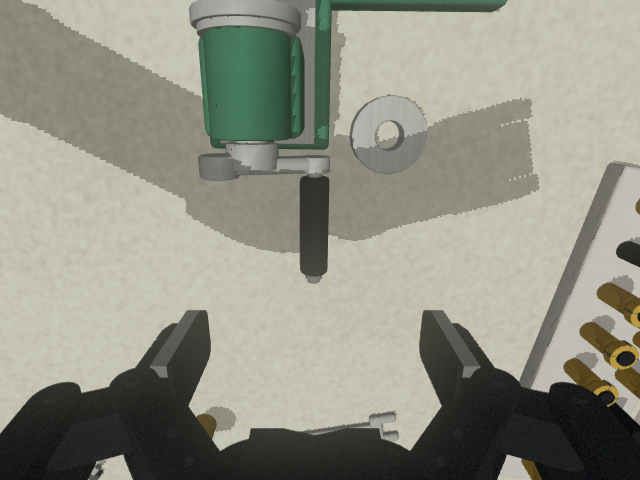

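View pics/n1.png

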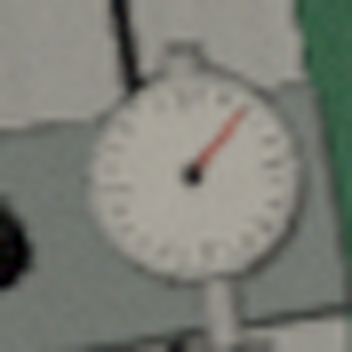

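The hand is clear of everything. The needle holds its maximum reading, with the pivot at (175,193) and the tip near (108,243) in the crop, and the handle is free at column 314.

```bash
python3 -c "
from plant import manip
print(manip.finish_job())"
```

```text
the job is handed in; nothing more can be done
None
```

The job is handed in: the slide was pushed home, the shaft was turned through its low spot (needle about 1.35 mm) and left at its high spot (about 13.15 mm, the highest I read), with the hand clear; no verdict came back.

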